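# Prop the enclosure door open on its stay

## Task

The board in the grey test enclosure has to cool: swing its front door open with the stay bar on top and drop the bar's third hole, counted from the pivot on the door, over the upright peg on the enclosure's roof, so that the bar lies down flat and holds the door open. The peg is clamped somewhere along its slot, so feel or look for it; then let go, and leave the things lying around the work where they are.

Things in the scene. Friction and masses are not known exactly. Their poses are not given: they have to be found in the camera images.
- enclosure: grey sheet-metal test enclosure fixed to the bench, 120 deep (x) x 220 wide (y) x 100 high, its open front closed by the door; origin at the centre of its underside, x points to its back, y to its left, z up. The door's vertical hinge axis is at x = -66, y = +100. The roof (z = 100) is flat but for the slot plate, the peg and a tape roll at its right rear.
- door (a joint): door hinge, rad: 0 = shut, grows as the door swings out to the front, up to 1.5. The door is a 6 mm panel 196 wide, reaching right from the hinge. Hinge friction (0.06 Nm, no spring) keeps it where it is left. The third hole meets the peg at 0.6 to 0.9 rad. No handle: it is moved with the stay bar.
- swivel (a joint): turn of the stay bar on the door about a vertical axis, rad, -0.5 to 2.2, nearly free. In the enclosure's frame the bar points (pivot to knob) at the angle pi/2 - swivel - door from x towards y: with both 0 along +y; growing values turn it clockwise from above.
- stay (a joint): lift of the stay bar about a level axis through the pivot, across the bar, rad: 0 = lying level against its stop, as at the start and also with the peg in a hole; grows as the knob end is raised, up to 0.9. The bar (90 g) falls back by its weight.
- pivot (a point): where the bar pivots on the door, at the bar's mid thickness: 165 from the hinge axis along the door, 111.5 above the bench; the swivel and lift axes both pass through it.
- hole3 (a point): centre, at mid thickness, of the stay bar's third hole from the pivot. The bar is steel, 22 wide, 5 thick, with four round 11 mm holes at 78, 114, 150 and 186 from the pivot; x axis from pivot to knob, z out of its upper face.
- knob (a point): grip point on the black upright round knob at the free end of the bar, 212 from the pivot along the bar, 21.5 above the bar's mid plane; the knob is 16 in diameter and rises 29 above the bar's upper face. It can be pinched from above at any yaw; it weighs little.
- slot (a point): centre of the slot on the roof, at x = -30, y = 12 of the enclosure, at the height 111.5 of a level bar's mid plane; axes as the enclosure, slot along x. The peg, a fixed upright steel pin 8 in diameter with 0.8 bevel, stands on the slot's centre line anywhere within 14 of this centre, place not measured; its flat top is 10 above this point: a bar lying on it stays lifted about 0.08 rad.
- tape: bystander: amber tape roll, 56 diameter x 12 high, loose on the enclosure's roof at its right rear; origin at the centre of its underside
- heat_sink: bystander: black finned heat sink 30 x 30 x 16, loose on the bench left of the enclosure; origin under its centre
- flux_tin: bystander: round open tin of flux, 60 diameter x 21 high, loose on the bench at the left; origin under its centre
- spool: bystander: reel of solder, 50 diameter, 40 high, loose on the bench right of the enclosure; origin at its underside

How it is judged:
By the outcome, as a careful person would: the job done as asked, in the order asked, and still so for the second after the job is handed in, with the robot touching nothing.
It also fails if it takes over 58 s, if anything falls off the work surface, if the arm or the gripper's body presses on something with over 40 N, if the wrist force passes 120 N, or if a joint passes its speed limit or range.

## Robot

A 6-joint arm with a two-finger parallel gripper is mounted at the origin on a cart in front of the work surface, level with it; the furniture and walls round the work are solid. World frame = base frame: x ahead of the robot, y to its left, z up, the work surface at z = 0. Lengths are in m, angles in rad, forces in N, time in s.
With the tool pointing down it reaches from about 0.325 to 0.775 m from the base axis. Payload 9.3 kg.
Tool frame: the origin (TCP) lies midway between the tips of the shut fingers; the grasp point (between the pads) lies grip_depth behind it (grip_depth is the distance from the TCP to the grasp point, in m); z points along the fingers, y is the direction in which the jaws open and shut (so a half turn about z gives the same grasp; the last joint's range is limited). The gripper opens to 85 mm and grips with 20 to 120 N. Pads are 22 mm wide; open, the fingers measure 114 mm over their backs; the gripper's body (76 mm by 85 mm) begins 54 mm behind the grasp point. The pads swing forward as they close: fully open they stand 13 mm farther back than shut.
Start: joints at [1.181, 0.259, 0.021, 1.334, 0, 1.418], TCP at [0.129, 0.535, 0.231] pointing down, gripper open.
Joint ranges: [-3.04, 3.04], [-0.91, 1.82], [-1.04, 1.36], [-1.92, 1.95], [-1.52, 1.45], [-3.14, 3.14]. Speed limits (rad/s): [2.22, 2.22, 2.79, 3.14, 3.14, 3.14].

## Interface

Orientations are given as a unit quaternion [x, y, z, w].
In Python, from rig import * gives the robot as it stands.
- The arm moves only by the tool move_arm, never from a script. Its argument "deltas" is a list of rows, each an object of numbers: "x", "y", "z": the shift along the tool's x, y, z in cm; "wx", "wy", "wz": the turn, a rotation vector about the tool's x, y, z in rad; "fingers": the finger opening in cm, from 0 to 8.54. In form: [{"x": .., "y": .., "z": .., "wx": .., "wy": .., "wz": .., "fingers": ..}, ...]. A call has 1 to 8 rows; each row shifts and turns the commanded pose from where the row before left it, along the tool's axes as they then stand; what a row does not reach is not made up. A row lasts 1/10 s, in which the tool goes at most 50 mm and 8.59 degrees, less where a joint would pass 70% of its speed; a pose out of reach is approached as far as the arm can. A call is refused whole if a number of a shift passes 5 or a number of a turn 0.15, either way. A call with a gripper value outside its range is refused whole. The fingers move at their own pace and stop on an object; "force" is the grip in N (left out, the last holds). Time passes only in rows, so rows that do not move let the fingers close. It gives the time, the measured TCP pose, the force and the opening at its end, in the units of the state.
- get_obs(): the state, without advancing time (a new reading comes with each control period).
- capture(name): name is "scene" or "top" or "wrist"; returns a dict with "color" (384x512x3 uint8, red, green, blue), "fx", "fy", "cx", "cy" (pixels), "R" (3x3) and "t" (3): a world point X has camera coordinates R X + t. Camera axes: x right, y down, z forward; pixel columns grow to the right and rows downward; lengths in m; the calibration is good to about 2 mm. A picture is of the moment at which its call begins. There is no depth.
- job_done(): hands the job in, once; it reports no verdict.
The state is a dict: "time": time; "qpos": joint angles; "joint_vel": joint speeds; "joint_efforts": joint torques, N m; "tcp_pos": TCP position; "tool_rot": TCP orientation; "wrist_force": force on the tool from outside, world axes, zero at the start; "ft_torque": the same for the moment, N m; "finger_gap": opening from 0.0 (shut) to 1.0 (fully open).
Only numpy, scipy, OpenCV 4.12 (cv2) and the standard library are available. Lean on these libraries where they do the work, as an engineer would, in place of code of your own. Each camera call takes 0.05 s, during which the arm holds its last target. There are 200 camera calls.

## Working session

There is one attempt and no reset: what is moved stays moved. The work goes in short steps, Python scripts to look and compute and a tool call to move; the robot and the scene stay as the last step left them, time stands still between calls to the robot, and variables do not carry over. Pictures are saved under pics/ and viewed, about 8 in all and at most 12, crops included, and the job is handed in when it is done.

Besides the shell and the picture viewer there is one more tool, called after "Request:" by a JSON object that holds its "name" and its "arguments". move_arm: Moves the arm, as the interface text tells. Its arguments: {"type":"object","properties":{"deltas":{"type":"array","items":{"type":"object","properties":{"x":{"type":"number"},"y":{"type":"number"},"z":{"type":"number"},"wx":{"type":"number"},"wy":{"type":"number"},"wz":{"type":"number"},"fingers":{"type":"number"}}}},"force":{"type":"number"}},"required":["deltas"]}

```bash
mkdir -p pics; ls; python3 - <<'E'
from rig import *
import cv2,numpy as np
o=get_obs();print({k:np.round(v,3) for k,v in o.items()})
import pickle
for n in("top","scene"):
    c=capture(n);pickle.dump(c,open(n+'.pkl','wb'));cv2.imwrite(f'pics/{n}0.png',c["color"][:,:,::-1]);print(n,c["fx"],c["cx"],c["cy"],np.round(c["R"],3).tolist(),c["t"])
E
```

```text
pics
{'time': np.float64(0.0), 'qpos': array([1.181, 0.259, 0.021, 1.334, 0.   , 1.418]), 'joint_vel': array([-0.001,  0.001,  0.   ,  0.001,  0.001,  0.002]), 'joint_efforts': array([ 1.0000e-03, -5.5565e+01,  3.4452e+01,  1.4000e-02,  0.0000e+00,
       -0.0000e+00]), 'tcp_pos': array([0.129, 0.534, 0.231]), 'tool_rot': array([ 0.118,  0.993, -0.001, -0.   ]), 'wrist_force': array([-0.069, -0.578, -0.13 ]), 'ft_torque': array([-0.037,  0.023,  0.05 ]), 'finger_gap': np.float64(1.004)}
top 411.74458579350534 250.80822179425158 187.94564007805621 [[-0.03, -0.999, -0.016], [-0.995, 0.031, -0.095], [0.095, 0.013, -0.995]] [-0.00772205  0.53629527  1.32575214]
scene 424.1607642699798 257.18889153665015 184.72338534426703 [[0.628, -0.778, -0.013], [-0.547, -0.43, -0.718], [0.553, 0.458, -0.696]] [-0.36209657  0.33889346  0.96475672]
```

View pics/top0.png

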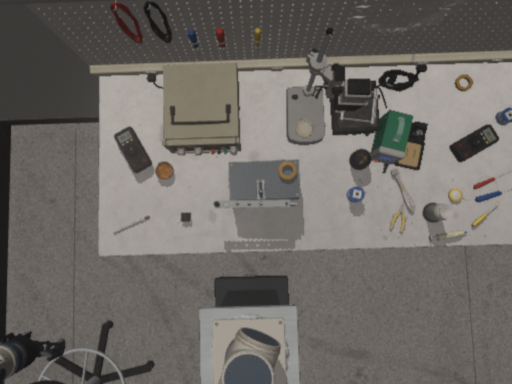

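View pics/scene0.png

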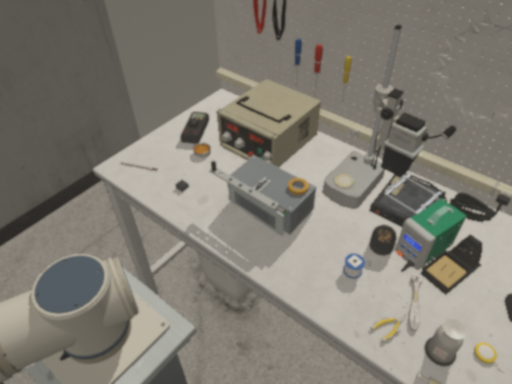

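```bash
python3 - <<'E'
import cv2,pickle,numpy as np
a=pickle.load(open('top.pkl','rb'))["color"][150:220,200:310,::-1]
cv2.imwrite('pics/c1.png',cv2.resize(a,None,fx=7,fy=7,interpolation=cv2.INTER_CUBIC))
E
```

```text
(no output)
```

View pics/c1.png

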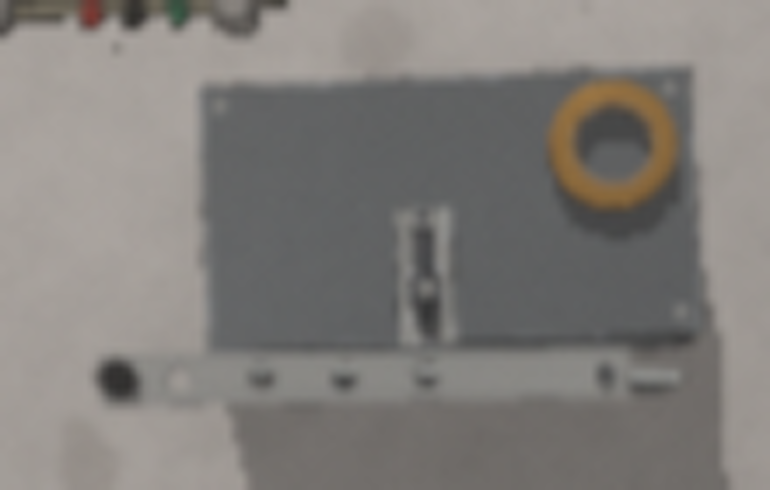

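```bash
cat > h.py <<'E'
import numpy as np
def ray(c,u,v,z):
    d=c["R"].T@np.array([(u-c["cx"])/c["fx"],(v-c["cy"])/c["fy"],1]);o=-c["R"].T@c["t"]
    return o+d*(z-o[2])/d[2]
def proj(c,X):
    p=c["R"]@np.asarray(X,float)+c["t"];return np.array([c["fx"]*p[0]/p[2]+c["cx"],c["fy"]*p[1]/p[2]+c["cy"]])
E
python3 - <<'E'
import pickle,numpy as np
from h import *
c=pickle.load(open('top.pkl','rb'))
for n,u,v,z in [("TL",203,87,.1),("TR",691,69,.1),("BR",695,340,.1),("BL",212,348,.1),("peg",427,288,.1215),("slotT",424,208,.1),("slotB",428,345,.1),("knob",120,380,.143),("h4",180,380,.114),("h3",262,379,.114),("h2",345,379,.114),("h1",427,379,.114),("piv",606,376,.114),("tape",613,144,.112)]:
    print(n,np.round(ray(c,(u+.5)/7-.5+200,(v+.5)/7-.5+150,z)*1000,1))
E
```

```text
TL [612.2  41.9 100. ]
TR [ 613.2 -175.5  100. ]
BR [ 492.4 -172.4  100. ]
BL [495.5  40.8 100. ]
peg [517.2 -54.8 121.5]
slotT [554.8 -54.8 100. ]
slotB [493.9 -54.7 100. ]
knob [480.1  77.6 143. ]
h4 [481.   54.2 114. ]
h3 [480.3  18.4 114. ]
h2 [479.2 -17.8 114. ]
h1 [478.1 -53.6 114. ]
piv [ 477.  -131.6  114. ]
tape [ 579.1 -138.7  112. ]
```

Request:
{"name": "move_arm", "arguments": {"deltas": [{"x":-2.8,"y":-2.26},{"x":-2.8,"y":-2.26},{"x":-2.8,"y":-2.26},{"x":-2.8,"y":-2.26},{"x":-2.8,"y":-2.26},{"x":-2.8,"y":-2.26},{"x":-2.8,"y":-2.26},{"x":-2.8,"y":-2.26}]}}

```text
invalid input
```

Request:
{"name": "move_arm", "arguments": {"deltas": [{"x":-2.8,"y":-2.26},{"x":-2.8,"y":-2.26},{"x":-2.8,"y":-2.26},{"x":-2.8,"y":-2.26},{"x":-2.8,"y":-2.26},{"x":-2.8,"y":-2.26},{},{}]}}

```text
invalid input
```

```bash
python3 - <<'E'
from rig import *
import rig
import cv2,numpy as np,pickle
o=get_obs();print({k:np.round(v,3) for k,v in o.items()},[n for n in dir(rig) if n[0]!='_'])
c=capture("wrist");pickle.dump(c,open('wrist1.pkl','wb'));cv2.imwrite('pics/w1.png',c["color"][:,:,::-1]);print(c["fx"],np.round(c["R"],3).tolist(),-c["R"].T@c["t"])
E
grep -i grip_depth -r . 2>/dev/null|head -3
```

```text
{'time': np.float64(0.1), 'qpos': array([1.181, 0.259, 0.021, 1.334, 0.   , 1.418]), 'joint_vel': array([ 0.001, -0.001,  0.002, -0.001,  0.001, -0.   ]), 'joint_efforts': array([ 4.0000e-03, -5.5670e+01,  3.4507e+01,  1.2000e-02, -0.0000e+00,
        0.0000e+00]), 'tcp_pos': array([0.129, 0.534, 0.231]), 'tool_rot': array([ 0.118,  0.993, -0.001, -0.   ]), 'wrist_force': array([-0.712, -0.014, -0.118]), 'ft_torque': array([ 0.026, -0.012,  0.03 ]), 'finger_gap': np.float64(0.999)} ['PlanningError', 'capture', 'get_obs', 'grip_depth', 'job_done']
276.77202871360885 [[0.234, 0.972, -0.001], [0.938, -0.226, 0.263], [0.255, -0.062, -0.965]] [0.06420835 0.5496198  0.37286931]
```

View pics/w1.png

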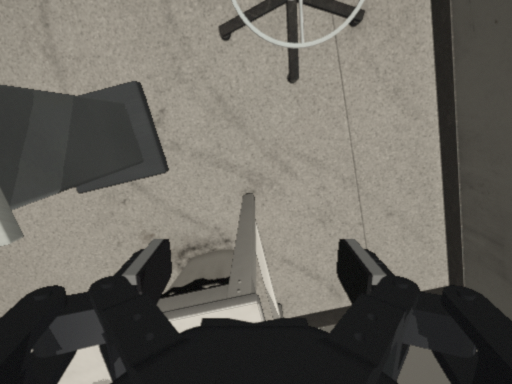

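Request:
{"name": "move_arm", "arguments": {"deltas": [{"x":-2.8,"y":-2.26,"z":0,"wx":0,"wy":0,"wz":0,"fingers":8.5},{"x":-2.8,"y":-2.26,"z":0,"wx":0,"wy":0,"wz":0,"fingers":8.5},{"x":-2.8,"y":-2.26,"z":0,"wx":0,"wy":0,"wz":0,"fingers":8.5},{"x":-2.8,"y":-2.26,"z":0,"wx":0,"wy":0,"wz":0,"fingers":8.5},{"x":-2.8,"y":-2.26,"z":0,"wx":0,"wy":0,"wz":0,"fingers":8.5},{"x":-2.8,"y":-2.26,"z":0,"wx":0,"wy":0,"wz":0,"fingers":8.5},{"x":-2.8,"y":-2.26,"z":0,"wx":0,"wy":0,"wz":0,"fingers":8.5},{"x":-2.8,"y":-2.26,"z":0,"wx":0,"wy":0,"wz":0,"fingers":8.5}]}}

```text
time: 0.95
tcp_pos: [0.3049, 0.3051, 0.2312]
tool_rot: [0.118, 0.993, -0.0, 0.0]
wrist_force: [-0.4, 0.7, -0.8]
finger_gap: 0.997
```

Request:
{"name": "move_arm", "arguments": {"deltas": [{"x":-2.8,"y":-2.26,"z":0,"wx":0,"wy":0,"wz":0,"fingers":8.5},{"x":-2.8,"y":-2.26,"z":0,"wx":0,"wy":0,"wz":0,"fingers":8.5},{"x":-2.8,"y":-2.26,"z":0,"wx":0,"wy":0,"wz":0,"fingers":8.5},{"x":-2.8,"y":-2.26,"z":0,"wx":0,"wy":0,"wz":0,"fingers":8.5},{"x":-2.8,"y":-2.26,"z":0,"wx":0,"wy":0,"wz":0,"fingers":8.5},{"x":0,"y":0,"z":0,"wx":0,"wy":0,"wz":0,"fingers":8.5},{"x":0,"y":0,"z":0,"wx":0,"wy":0,"wz":0,"fingers":8.5}]}}

```text
time: 1.65
tcp_pos: [0.414, 0.1631, 0.231]
tool_rot: [0.119, 0.993, -0.0, -0.0]
wrist_force: [-0.0, 0.3, -0.0]
finger_gap: 0.996
```

```bash
python3 - <<'E'
from rig import *
import cv2,numpy as np,pickle
o=get_obs();print(o["tcp_pos"],grip_depth)
c=capture("wrist");pickle.dump(c,open('wrist1.pkl','wb'));cv2.imwrite('pics/w2.png',cv2.resize(c["color"][:,:,::-1],(800,600),interpolation=cv2.INTER_CUBIC));print(c["fx"],np.round(c["R"],3).tolist(),-c["R"].T@c["t"])
E
```

```text
[0.41403034 0.16308484 0.23097961] 0.0187
276.77202871360885 [[0.237, 0.972, 0.0], [0.938, -0.228, 0.262], [0.255, -0.062, -0.965]] [0.34941572 0.17825956 0.37315634]
```

View pics/w2.png

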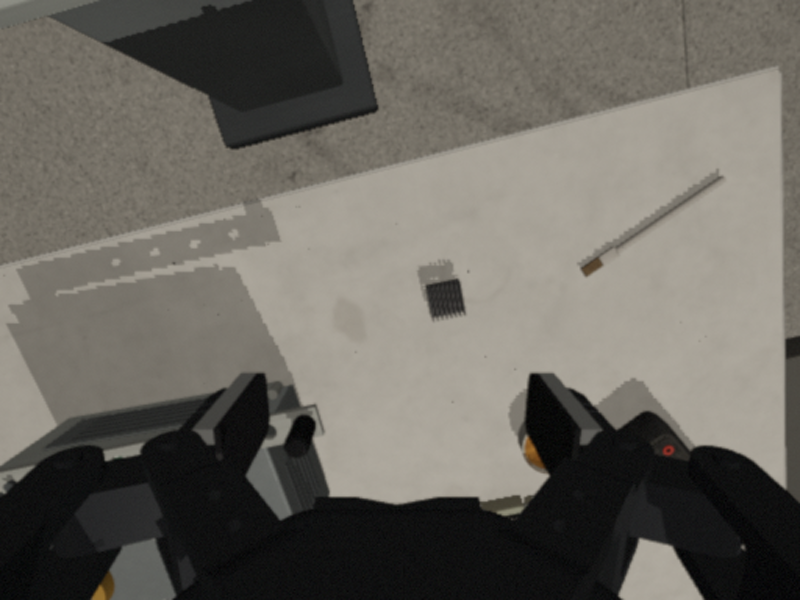

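```bash
python3 - <<'E'
from rig import *
import pickle,numpy as np
from h import *
print(get_obs()["qpos"])
c=pickle.load(open('wrist1.pkl','rb'))
for u,v,z in [(302,424,.143),(293,449,.114)]: print(ray(c,u*.64,v*.64,z))
E
```

```text
[ 1.87605300e-01  7.94919746e-02 -2.02984757e-01  1.28909517e+00
  2.45695044e-04  4.25159683e-01]
[0.46714624 0.09177633 0.143     ]
[0.49879328 0.06934789 0.114     ]
```

Request:
{"name": "move_arm", "arguments": {"deltas": [{"x":0,"y":0,"z":0,"wx":0,"wy":0,"wz":-0.15,"fingers":8.5},{"x":0,"y":0,"z":0,"wx":0,"wy":0,"wz":-0.15,"fingers":8.5},{"x":0,"y":0,"z":0,"wx":0,"wy":0,"wz":-0.15,"fingers":8.5},{"x":0,"y":0,"z":0,"wx":0,"wy":0,"wz":-0.15,"fingers":8.5},{"x":0,"y":0,"z":0,"wx":0,"wy":0,"wz":-0.15,"fingers":8.5},{"x":0,"y":0,"z":0,"wx":0,"wy":0,"wz":-0.15,"fingers":8.5},{"x":0,"y":0,"z":0,"wx":0,"wy":0,"wz":-0.15,"fingers":8.5},{"x":0,"y":0,"z":0,"wx":0,"wy":0,"wz":-0.15,"fingers":8.5}]}}

```text
time: 2.5
tcp_pos: [0.413, 0.1648, 0.2314]
tool_rot: [-0.467, 0.884, 0.0, 0.0]
wrist_force: [0.0, 0.4, -0.2]
finger_gap: 0.993
```

Request:
{"name": "move_arm", "arguments": {"deltas": [{"x":0,"y":0,"z":0,"wx":0,"wy":0,"wz":-0.15,"fingers":8.5},{"x":0,"y":0,"z":0,"wx":0,"wy":0,"wz":-0.15,"fingers":8.5},{"x":0,"y":0,"z":0,"wx":0,"wy":0,"wz":-0.15,"fingers":8.5},{"x":0,"y":0,"z":0,"wx":0,"wy":0,"wz":-0.14,"fingers":8.5},{"x":0,"y":0,"z":0,"wx":0,"wy":0,"wz":0,"fingers":8.5},{"x":0,"y":0,"z":0,"wx":0,"wy":0,"wz":0,"fingers":8.5}]}}

```text
time: 3.1
tcp_pos: [0.4134, 0.1644, 0.2314]
tool_rot: [-0.7, 0.714, 0.0, 0.0]
wrist_force: [0.1, -0.1, -0.2]
finger_gap: 0.994
```

```bash
python3 - <<'E'
from rig import *
import cv2,numpy as np,pickle
from h import *
c=pickle.load(open('wrist1.pkl','rb'))
for u,v,z in [(302,424,.143),(293,449,.114)][::-1]: print(ray(c,u*.64,v*.64,.257-z))
o=get_obs();print(o["tcp_pos"],o["tool_rot"],o["qpos"])
c=capture("wrist");pickle.dump(c,open('wrist2.pkl','wb'));cv2.imwrite('pics/w3.png',cv2.resize(c["color"][:,:,::-1],(800,600),interpolation=cv2.INTER_CUBIC))
E
```

```text
[0.4820777  0.08153527 0.143     ]
[0.48198044 0.08087933 0.114     ]
[0.41337493 0.1643684  0.23135392] [-6.99875919e-01  7.14264444e-01  3.89742532e-05  2.67921139e-05] [ 1.89343326e-01  7.89414800e-02 -2.02849970e-01  1.28900333e+00
  9.45771884e-05 -1.36110420e+00]
```

View pics/w3.png

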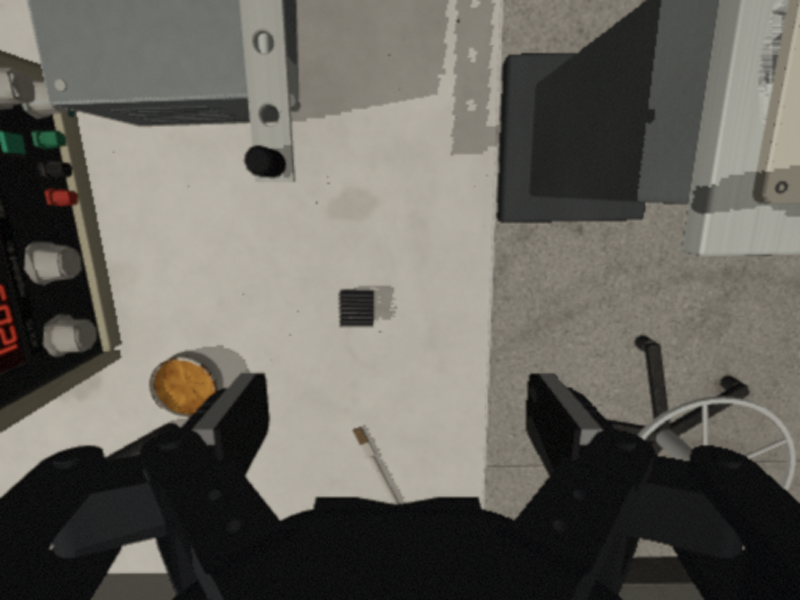

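```bash
python3 - <<'E'
import pickle
from h import *
c=pickle.load(open('wrist2.pkl','rb'))
for n,u,v,z in [("knobtop",258,160,.143),("knobbase",272,163,.114),("h4",268,113,.114),("h3",263,41,.114),("roofBL",48,105,.1),("backedge top",30,0,.1),("barL",244,60,.114),("barR",295,60,.114),("rooffrontL",247,100,.1)]:
    print(n,(ray(c,u*.64,v*.64,z)*1000).round(1))
E
```

```text
knobtop [481.6  82.1 143. ]
knobbase [482.6  81.9 114. ]
h4 [482.3  55.6 114. ]
h3 [481.5  20.2 114. ]
roofBL [613.7  46.5 100. ]
backedge top [611.2  -6.6 100. ]
barL [492.6  29.  114. ]
barR [465.2  29.6 114. ]
rooffrontL [497.6  46.1 100. ]
```

Request:
{"name": "move_arm", "arguments": {"deltas": [{"x":2.04,"y":-1.75,"z":0,"wx":0,"wy":0,"wz":0,"fingers":5},{"x":2.04,"y":-1.75,"z":0,"wx":0,"wy":0,"wz":0,"fingers":5},{"x":2.04,"y":-1.75,"z":0,"wx":0,"wy":0,"wz":0,"fingers":5},{"x":2.04,"y":-1.75,"z":0,"wx":0,"wy":0,"wz":0,"fingers":5},{"x":0,"y":0,"z":2,"wx":0,"wy":0,"wz":0,"fingers":5},{"x":0,"y":0,"z":2,"wx":0,"wy":0,"wz":0,"fingers":5},{"x":0,"y":0,"z":2,"wx":0,"wy":0,"wz":0,"fingers":5},{"x":0,"y":0,"z":0,"wx":0,"wy":0,"wz":0,"fingers":5}]}}

```text
time: 3.95
tcp_pos: [0.4811, 0.081, 0.1692]
tool_rot: [-0.7, 0.714, 0.002, -0.001]
wrist_force: [-0.4, -0.1, 0.7]
finger_gap: 0.587
```

```bash
python3 - <<'E'
from rig import *
import cv2,numpy as np,pickle
o=get_obs();print(o["tcp_pos"],o["tool_rot"])
c=capture("wrist");pickle.dump(c,open('wrist3.pkl','wb'));cv2.imwrite('pics/w4.png',cv2.resize(c["color"][:,:,::-1],(800,600),interpolation=cv2.INTER_CUBIC))
E
```

```text
[0.48110259 0.08096785 0.16916207] [-0.69997314  0.71416605  0.00150142 -0.00148125]
```

View pics/w4.png

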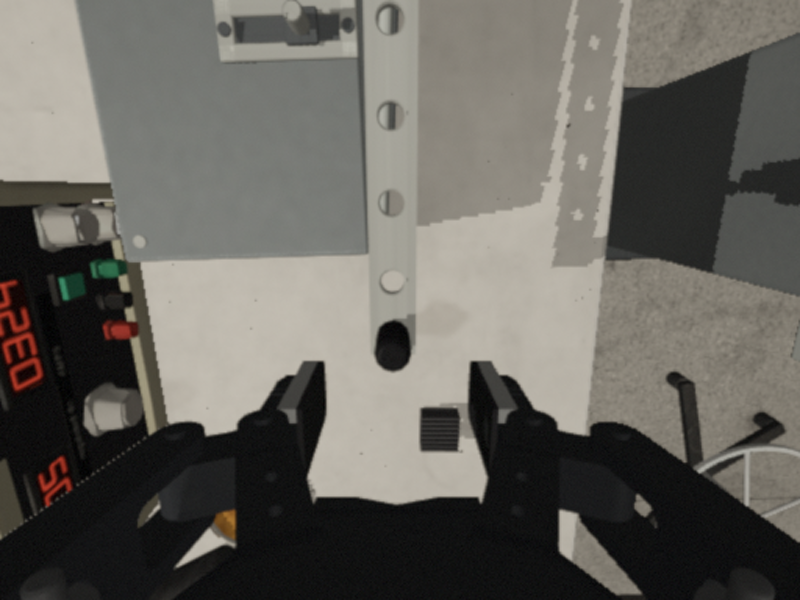

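```bash
python3 - <<'E'
import pickle
from h import *
c=pickle.load(open('wrist3.pkl','rb'))
for n,u,v,z in [("knobtop",393,352,.143),("h4",392,281,.114),("h3",391,202,.114),("h2",390,115,.114),("h1",389,18,.114),("roofBL",123,262,.1),("roof back",100,100,.1),("rooffrontL",367,254,.1),("slot screw L",224,28,.1),("screwR",348,25,.1),("pegtop",291,7,.1215),("pegbase",301,27,.106),("plateBL",219,62,.1),("plateBR",357,60,.1)]:
    print(n,(ray(c,u*.64,v*.64,z)*1000).round(1))
E
```

```text
knobtop [482.3  79.5 143. ]
h4 [482.3  55.5 114. ]
h3 [481.9  19.7 114. ]
h2 [481.5 -16.  114. ]
h1 [481.1 -51.8 114. ]
roofBL [614.4  46.2 100. ]
roof back [611.1 -26.8 100. ]
rooffrontL [494.4  44.7 100. ]
slot screw L [552.2 -54.1 100. ]
screwR [498.8 -54.2 100. ]
pegtop [518.4 -53.7 121.5]
pegbase [518.  -51.9 106. ]
plateBL [556. -41. 100.]
plateBR [495.6 -40.6 100. ]
```

Request:
{"name": "move_arm", "arguments": {"deltas": [{"x":0,"y":0,"z":2.5,"wx":0,"wy":0,"wz":0,"fingers":5},{"x":0,"y":0,"z":2.4,"wx":0,"wy":0,"wz":0,"fingers":4},{"x":0,"y":0,"z":0,"wx":0,"wy":0,"wz":0,"fingers":1},{"x":0,"y":0,"z":0,"wx":0,"wy":0,"wz":0,"fingers":1},{"x":0,"y":0,"z":0,"wx":0,"wy":0,"wz":0,"fingers":1},{"x":0,"y":0,"z":0,"wx":0,"wy":0,"wz":0,"fingers":1},{"x":0,"y":0,"z":0,"wx":0,"wy":0,"wz":0,"fingers":1}], "force": 30}}

```text
time: 4.7
tcp_pos: [0.4829, 0.081, 0.1232]
tool_rot: [-0.701, 0.713, -0.0, 0.001]
wrist_force: [-0.4, 1.3, 0.5]
finger_gap: 0.17
```

```bash
cat > kin.py <<'E'
import numpy as np
th=-.005; C=np.array([.5555,-.066]); R2=np.array([[np.cos(th),-np.sin(th)],[np.sin(th),np.cos(th)]])
H=C+R2@[-.066,.1]
u=lambda a:np.array([np.cos(a),np.sin(a)])
def fk(d,s,l,r=.212,h=.0215):
    b=np.pi/2-s-d+th; p=H+.165*u(-np.pi/2-d+th)
    return np.r_[p+(r*np.cos(l)-h*np.sin(l))*u(b),.1115+r*np.sin(l)+h*np.cos(l)],b
def solve(P):
    from scipy.optimize import fsolve
    return fsolve(lambda q:fk(q[0],q[1],0,.150,0)[0][:2]-P,[.75,.6])
def rows(w,n,yaw=None):
    """tool-frame rows (cm, rad); tool x assumed opposite to the bar's direction, z down"""
    q=np.concatenate([np.linspace(w[i],w[i+1],n[i]+1)[(i>0):] for i in range(len(n))])
    K=[fk(*x) for x in q]; y=K[0][1] if yaw is None else yaw
    for a,b in zip(K,K[1:]):
        D=(b[0]-a[0])*100; t=-u(y); s=np.array([t[1],-t[0]])
        dw=-(b[1]-a[1]); print(round(D[:2]@t,2),round(D[:2]@s,2),round(-D[2],2),"wz",round(dw,3)); y=y-dw
E
python3 - <<'E'
from kin import *
print(H,fk(.06,-.05,0)); q=solve([.5183,-.054]); print(q,fk(*q,0))
rows([[.06,-.05,0],[.06,-.05,.3],[.06,.35,.3],[q[0],q[1],.3]],[4,5,11])
E
```

```text
[0.49000082 0.03432875] (array([0.48246325, 0.08165334, 0.133     ]), 1.5557963267948967)
[0.80522153 0.59034032] (array([ 0.57940379, -0.04349637,  0.133     ]), np.float64(0.17023447341341935))
0.22 0.0 -1.58 wz -0.0
0.34 0.0 -1.56 wz -0.0
0.45 -0.0 -1.53 wz -0.0
0.57 -0.0 -1.49 wz -0.0
0.06 -1.57 -0.0 wz 0.08
0.06 -1.57 -0.0 wz 0.08
0.06 -1.57 -0.0 wz 0.08
0.06 -1.57 -0.0 wz 0.08
0.06 -1.57 -0.0 wz 0.08
0.43 -0.69 -0.0 wz 0.09
0.45 -0.7 -0.0 wz 0.09
0.47 -0.71 -0.0 wz 0.09
0.49 -0.72 -0.0 wz 0.09
0.52 -0.73 -0.0 wz 0.09
0.54 -0.74 -0.0 wz 0.09
0.56 -0.75 -0.0 wz 0.09
0.58 -0.76 -0.0 wz 0.09
0.61 -0.77 -0.0 wz 0.09
0.63 -0.78 -0.0 wz 0.09
0.65 -0.79 -0.0 wz 0.09
```

Request:
{"name": "move_arm", "arguments": {"deltas": [{"x":0.22,"y":0,"z":-1.58,"wx":0,"wy":0,"wz":0,"fingers":1},{"x":0.34,"y":0,"z":-1.56,"wx":0,"wy":0,"wz":0,"fingers":1},{"x":0.45,"y":0,"z":-1.53,"wx":0,"wy":0,"wz":0,"fingers":1},{"x":0.57,"y":0,"z":-1.49,"wx":0,"wy":0,"wz":0,"fingers":1},{"x":0,"y":0,"z":0,"wx":0,"wy":0,"wz":0,"fingers":1},{"x":0,"y":0,"z":0,"wx":0,"wy":0,"wz":0,"fingers":1}]}}

```text
time: 5.3
tcp_pos: [0.4823, 0.0653, 0.1838]
tool_rot: [-0.701, 0.713, 0.0, 0.0]
wrist_force: [-0.2, 1.2, -0.7]
finger_gap: 0.17
```

Request:
{"name": "move_arm", "arguments": {"deltas": [{"x":0.06,"y":-1.57,"z":0,"wx":0,"wy":0,"wz":0.08,"fingers":1},{"x":0.06,"y":-1.57,"z":0,"wx":0,"wy":0,"wz":0.08,"fingers":1},{"x":0.06,"y":-1.57,"z":0,"wx":0,"wy":0,"wz":0.08,"fingers":1},{"x":0.06,"y":-1.57,"z":0,"wx":0,"wy":0,"wz":0.08,"fingers":1},{"x":0.06,"y":-1.57,"z":0,"wx":0,"wy":0,"wz":0.08,"fingers":1},{"x":0,"y":0,"z":0,"wx":0,"wy":0,"wz":0,"fingers":1},{"x":0,"y":0,"z":0,"wx":0,"wy":0,"wz":0,"fingers":1}]}}

```text
time: 6.0
tcp_pos: [0.558, 0.0488, 0.1829]
tool_rot: [-0.546, 0.838, 0.001, -0.0]
wrist_force: [-0.7, 0.6, 0.0]
finger_gap: 0.167
```

```bash
python3 - <<'E'
from rig import *
import cv2,numpy as np,pickle
from kin import *
o=get_obs();print(o["tcp_pos"],o["tool_rot"],o["wrist_force"],fk(.06,.35,.3))
c=capture("wrist");pickle.dump(c,open('wrist4.pkl','wb'));cv2.imwrite('pics/w5.png',cv2.resize(c["color"][:,:,::-1],(800,600),interpolation=cv2.INTER_CUBIC))
E
```

```text
[0.55795941 0.04877955 0.18294567] [-5.46079556e-01  8.37732882e-01  7.01222228e-04 -4.95487476e-04] [-6.64679424e-01  5.97357749e-01  4.29036592e-04] (array([0.55838023, 0.04920256, 0.19469002]), 1.1557963267948965)
```

View pics/w5.png

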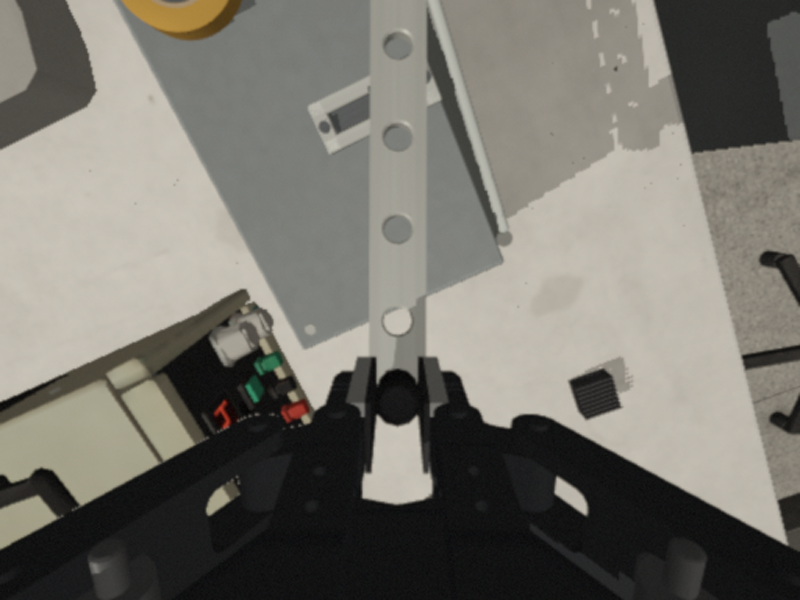

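Request:
{"name": "move_arm", "arguments": {"deltas": [{"x":0.43,"y":-0.69,"z":0,"wx":0,"wy":0,"wz":0.09,"fingers":1},{"x":0.45,"y":-0.7,"z":0,"wx":0,"wy":0,"wz":0.09,"fingers":1},{"x":0.47,"y":-0.71,"z":0,"wx":0,"wy":0,"wz":0.09,"fingers":1},{"x":0.49,"y":-0.72,"z":0,"wx":0,"wy":0,"wz":0.09,"fingers":1},{"x":0.52,"y":-0.73,"z":0,"wx":0,"wy":0,"wz":0.09,"fingers":1},{"x":0.54,"y":-0.74,"z":0,"wx":0,"wy":0,"wz":0.09,"fingers":1}]}}

```text
time: 6.65
tcp_pos: [0.5742, 0.0001, 0.1839]
tool_rot: [-0.301, 0.954, -0.0, -0.0]
wrist_force: [0.6, 1.0, -0.4]
finger_gap: 0.168
```

Request:
{"name": "move_arm", "arguments": {"deltas": [{"x":0.56,"y":-0.75,"z":0,"wx":0,"wy":0,"wz":0.09,"fingers":1},{"x":0.58,"y":-0.76,"z":0,"wx":0,"wy":0,"wz":0.09,"fingers":1},{"x":0.61,"y":-0.77,"z":0,"wx":0,"wy":0,"wz":0.09,"fingers":1},{"x":0.63,"y":-0.78,"z":0,"wx":0,"wy":0,"wz":0.09,"fingers":1},{"x":0.65,"y":-0.79,"z":0,"wx":0,"wy":0,"wz":0.09,"fingers":1},{"x":0,"y":0,"z":0,"wx":0,"wy":0,"wz":0,"fingers":1},{"x":0,"y":0,"z":0,"wx":0,"wy":0,"wz":0,"fingers":1}]}}

```text
time: 7.35
tcp_pos: [0.5628, -0.0468, 0.1839]
tool_rot: [-0.083, 0.997, -0.0, -0.0]
wrist_force: [-0.3, -0.8, -1.5]
finger_gap: 0.169
```

```bash
python3 - <<'E'
from rig import *
import cv2,numpy as np,pickle
from kin import *
o=get_obs();print(o["tcp_pos"],o["tool_rot"],o["wrist_force"],fk(.805,.59,.3))
c=capture("wrist");pickle.dump(c,open('wrist5.pkl','wb'));cv2.imwrite('pics/w6.png',cv2.resize(c["color"][:,:,::-1],(800,600),interpolation=cv2.INTER_CUBIC))
E
```

```text
[ 0.56282182 -0.04676754  0.18389804] [-8.30959347e-02  9.96541527e-01 -5.77616849e-06 -2.23518819e-04] [-0.29889023 -0.76666548 -1.54566623] (array([ 0.56381665, -0.04609474,  0.19469002]), 0.17079632679489654)
```

View pics/w6.png

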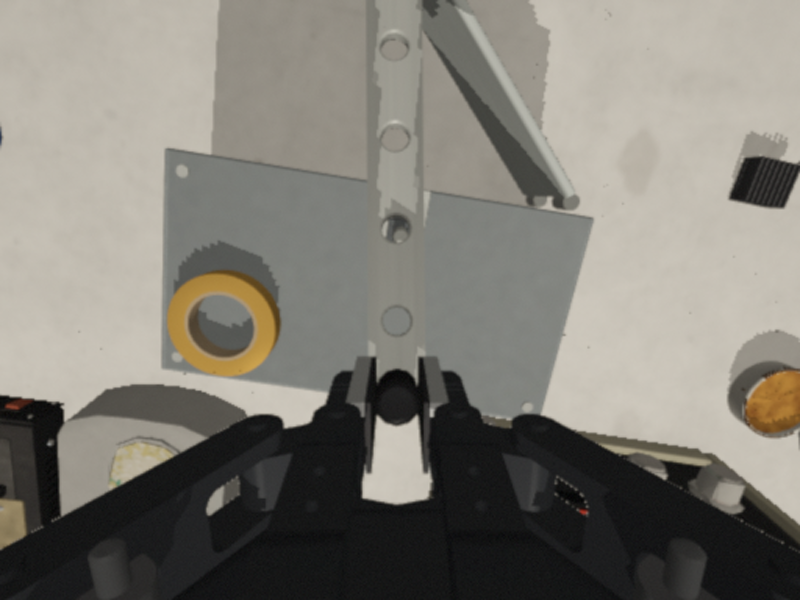

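```bash
python3 - <<'E'
import pickle
from h import *; from kin import *
c=pickle.load(open('wrist5.pkl','rb'))
for n,p,z in [("FR",(166,150),.1),("FL",(592,218),.1),("BR",(162,368),.1),("hingeTop",(571,202),.1),("peg",(399,234),.1215)]:
    X=ray(c,p[0]*.64,p[1]*.64,z);print(n,(X*1000).round(1),((R2.T@(X[:2]-C))*1000).round(1))
for r in(.078,.114,.150,.186):
    X=fk(.805,.59,.3,r,.0025)[0];print(r,(proj(c,X)/.64).round(1),(X*1000).round(1))
for P in ([.5183,-.054],[.517,-.054],[.519,-.055]): q=solve(P);print(q,fk(*q,0)[0])
rows([[.805,.59,.3],[.805,.59,.1]],[5])
E
```

```text
FR [ 497.7 -173.3  100. ] [ -57.3 -107.6]
FL [494.7  43.1 100. ] [-61.3 108.8]
BR [ 615.  -172.3  100. ] [  60. -106.]
hingeTop [488.8  30.4 100. ] [-67.2  96. ]
peg [517.  -53.7 121.5] [-38.5  12.1]
0.078 [397.4  43.3] [443.2 -66.9 136.9]
0.114 [397.8 134.6] [477.1 -61.1 147.6]
0.15 [398.2 227.2] [511.  -55.2 158.2]
0.186 [398.7 321.2] [544.9 -49.4 168.9]
[0.80522153 0.59034032] [ 0.57940379 -0.04349637  0.133     ]
[0.81921186 0.58772623] [ 0.57821933 -0.04419216  0.133     ]
[0.79957457 0.59819763] [ 0.58012686 -0.04463145  0.133     ]
-0.32 -0.0 0.79 wz -0.0
-0.29 0.0 0.8 wz -0.0
-0.25 -0.0 0.81 wz -0.0
-0.22 -0.0 0.82 wz -0.0
-0.19 0.0 0.83 wz -0.0
```

Request:
{"name": "move_arm", "arguments": {"deltas": [{"x":-0.32,"y":0,"z":0.79,"wx":0,"wy":0,"wz":0,"fingers":1},{"x":-0.29,"y":0,"z":0.8,"wx":0,"wy":0,"wz":0,"fingers":1},{"x":-0.25,"y":0,"z":0.81,"wx":0,"wy":0,"wz":0,"fingers":1},{"x":-0.22,"y":0,"z":0.82,"wx":0,"wy":0,"wz":0,"fingers":1},{"x":-0.19,"y":0,"z":0.83,"wx":0,"wy":0,"wz":0,"fingers":1},{"x":0,"y":0,"z":0,"wx":0,"wy":0,"wz":0,"fingers":1},{"x":0,"y":0,"z":0,"wx":0,"wy":0,"wz":0,"fingers":1}]}}

```text
time: 8.1
tcp_pos: [0.5757, -0.045, 0.1431]
tool_rot: [-0.082, 0.997, 0.0, -0.0]
wrist_force: [-0.5, 0.9, 0.3]
finger_gap: 0.172
```

```bash
python3 - <<'E'
from rig import *
import cv2,numpy as np,pickle
from kin import *; from h import *
o=get_obs();print(o["tcp_pos"],o["wrist_force"],fk(.805,.59,.1)[0])
c=capture("wrist");pickle.dump(c,open('wrist6.pkl','wb'))
cv2.imwrite('pics/w7.png',cv2.resize(c["color"][100:240,180:330,::-1],None,fx=4,fy=4,interpolation=cv2.INTER_CUBIC))
X=fk(.805,.59,.1,.150,.0025)[0];print(X,proj(c,X),proj(c,[.5175,-.0538,.1215]))
E
```

```text
[ 0.57574684 -0.04497188  0.1430941 ] [-0.50813754  0.94421598  0.30398251] [ 0.57624989 -0.04395029  0.15405727]
[ 0.51732648 -0.05411321  0.12896252] [255.32360929 135.02008787] [255.73007592 134.78375114]
```

View pics/w7.png

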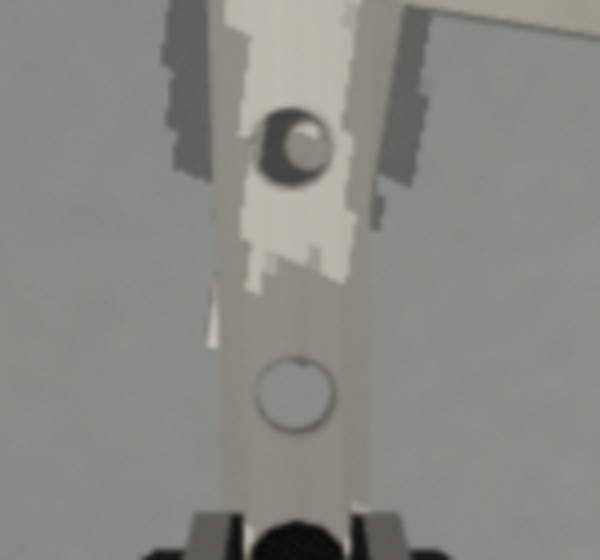

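```bash
python3 - <<'E'
from kin import *
q0=np.array([.805,.59]); h=fk(*q0,0,.15,0)[0][:2]; q=solve(h+[0.0,.0014]); print(q)
rows([[*q0,.1],[*q,.1],[*q,0]],[1,4],yaw=.167)
E
```

```text
[0.80230223 0.58103635]
-0.02 0.21 -0.0 wz -0.012
-0.1 0.0 0.52 wz -0.0
-0.09 0.0 0.53 wz -0.0
-0.07 0.0 0.53 wz -0.0
-0.06 0.0 0.53 wz -0.0
```

Request:
{"name": "move_arm", "arguments": {"deltas": [{"x":-0.02,"y":0.21,"z":0,"wx":0,"wy":0,"wz":0,"fingers":1},{"x":0,"y":0,"z":0,"wx":0,"wy":0,"wz":0,"fingers":1},{"x":-0.1,"y":0,"z":0.52,"wx":0,"wy":0,"wz":0,"fingers":1},{"x":-0.09,"y":0,"z":0.53,"wx":0,"wy":0,"wz":0,"fingers":1},{"x":-0.07,"y":0,"z":0.53,"wx":0,"wy":0,"wz":0,"fingers":1},{"x":0,"y":0,"z":0,"wx":0,"wy":0,"wz":0,"fingers":1},{"x":0,"y":0,"z":0,"wx":0,"wy":0,"wz":0,"fingers":1}]}}

```text
time: 8.85
tcp_pos: [0.5782, -0.0424, 0.1273]
tool_rot: [-0.082, 0.997, 0.0, -0.0]
wrist_force: [-0.5, 0.2, -0.4]
finger_gap: 0.168
```

```bash
python3 - <<'E'
from rig import *
import cv2,numpy as np,pickle
o=get_obs();print(o["tcp_pos"],o["wrist_force"])
c=capture("wrist");pickle.dump(c,open('wrist7.pkl','wb'))
cv2.imwrite('pics/w8.png',cv2.resize(c["color"][100:240,180:330,::-1],None,fx=4,fy=4,interpolation=cv2.INTER_CUBIC))
E
```

```text
[ 0.57820941 -0.04242766  0.12727405] [-0.45788906  0.24243164 -0.43609101]
```

Request:
{"name": "move_arm", "arguments": {"deltas": [{"x":-0.06,"y":0,"z":0.5,"wx":0,"wy":0,"wz":0,"fingers":1},{"x":0,"y":0,"z":0,"wx":0,"wy":0,"wz":0,"fingers":1},{"x":0,"y":0,"z":0,"wx":0,"wy":0,"wz":0,"fingers":1}]}}

```text
time: 9.2
tcp_pos: [0.579, -0.0424, 0.1225]
tool_rot: [-0.081, 0.997, -0.0, -0.0]
wrist_force: [-0.4, 0.8, 1.4]
finger_gap: 0.172
```

```bash
python3 - <<'E'
from rig import *
import cv2,numpy as np,pickle
o=get_obs();print(o["tcp_pos"],o["wrist_force"])
c=capture("wrist");pickle.dump(c,open('wrist8.pkl','wb'))
cv2.imwrite('pics/w9.png',cv2.resize(c["color"][80:250,150:350,::-1],None,fx=4,fy=4,interpolation=cv2.INTER_CUBIC)[:600])
E
```

```text
[ 0.57897318 -0.04240736  0.1225452 ] [-0.41270998  0.82106105  1.40883118]
```

View pics/w9.png

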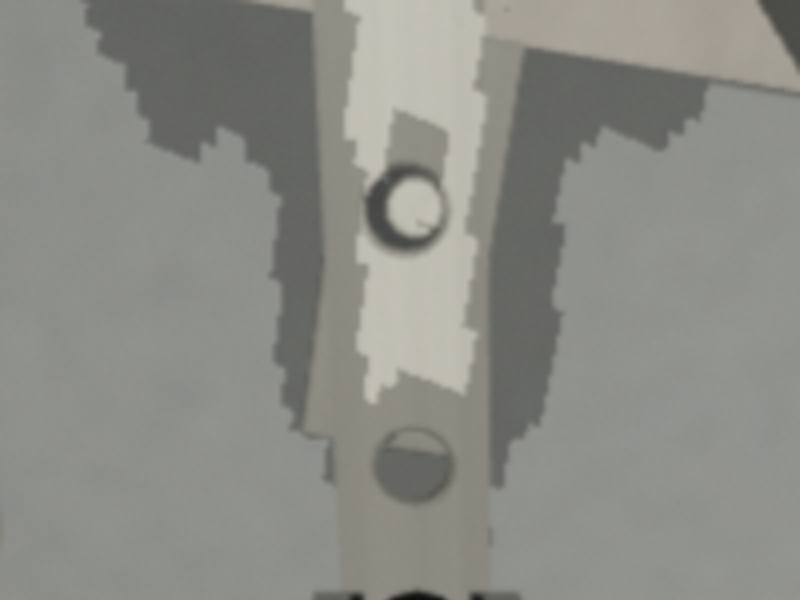

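The peg stands in the third hole and casts its shadow on the bar. The bar is down at its starting height, so I'll release it.

Request:
{"name": "move_arm", "arguments": {"deltas": [{"x":0,"y":0,"z":0,"wx":0,"wy":0,"wz":0,"fingers":4},{"x":0,"y":0,"z":0,"wx":0,"wy":0,"wz":0,"fingers":4},{"x":0,"y":0,"z":0,"wx":0,"wy":0,"wz":0,"fingers":4},{"x":0,"y":0,"z":0,"wx":0,"wy":0,"wz":0,"fingers":4},{"x":0,"y":0,"z":-2,"wx":0,"wy":0,"wz":0,"fingers":4},{"x":0,"y":0,"z":-3,"wx":0,"wy":0,"wz":0,"fingers":4},{"x":0,"y":0,"z":-3,"wx":0,"wy":0,"wz":0,"fingers":4},{"x":0,"y":0,"z":-2,"wx":0,"wy":0,"wz":0,"fingers":4}]}}

```text
time: 10.05
tcp_pos: [0.5793, -0.0424, 0.2247]
tool_rot: [-0.082, 0.997, -0.0, 0.001]
wrist_force: [1.1, -0.7, -0.7]
finger_gap: 0.468
```

Request:
{"name": "move_arm", "arguments": {"deltas": [{"x":0,"y":0,"z":0,"wx":0,"wy":0,"wz":0,"fingers":4},{"x":0,"y":0,"z":0,"wx":0,"wy":0,"wz":0,"fingers":4},{"x":0,"y":0,"z":0,"wx":0,"wy":0,"wz":0,"fingers":4}]}}

```text
time: 10.35
tcp_pos: [0.5785, -0.0423, 0.2215]
tool_rot: [-0.081, 0.997, 0.0, -0.001]
wrist_force: [0.2, -0.3, -0.4]
finger_gap: 0.469
```

```bash
python3 - <<'E'
from rig import *
import cv2,numpy as np
o=get_obs();print(o["tcp_pos"],o["wrist_force"],o["finger_gap"])
c=capture("wrist");cv2.imwrite('pics/w10.png',cv2.resize(c["color"][:,:,::-1],(800,600),interpolation=cv2.INTER_CUBIC))
E
```

```text
[ 0.57854741 -0.04230406  0.22147164] [ 0.19908244 -0.27063801 -0.3950564 ] 0.46917442687049943
```

View pics/w10.png

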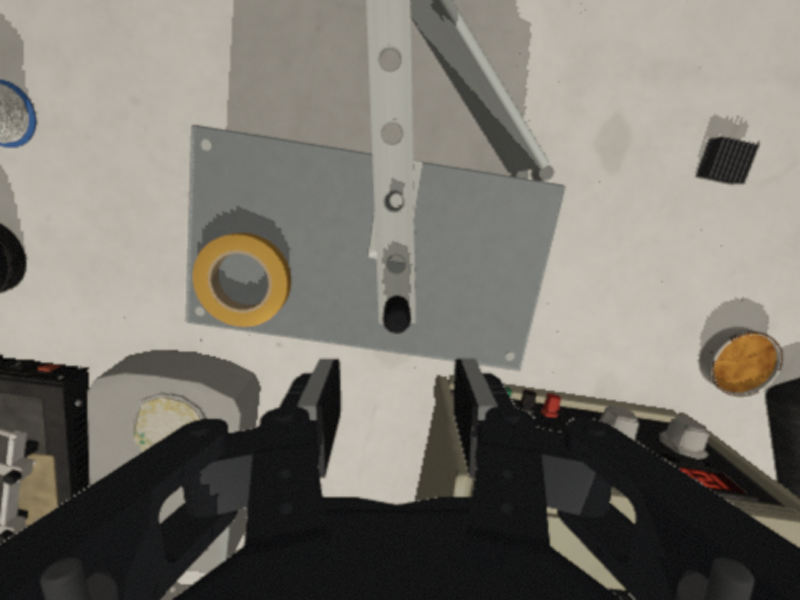

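The picture shows the peg through the third hole at (395,200) and the knob free at (397,315). Two holes remain on the pivot side, (390,60) and (392,133). The tape, heat sink and tin have not moved.

```bash
python3 -c "
from rig import *
print(job_done())"
```

```text
the job is handed in; nothing more can be done
None
```

The door is open at about 0.80 rad, worked out from the geometry. The stay bar's third hole sits over the peg. I handed the job in at about 10.4 s of the 58 s allowed.

I pinched the knob, lifted the bar about 0.3 rad and swung it over the peg, which opened the door. I centred the third hole on the peg with the wrist camera, moving the knob about 2 mm sideways. Then I lowered the bar, let go and backed off 10 cm upward.

**Last checks:**
- **Peg:** it shows through the third hole in the picture taken before release and in the one taken after.
- **Bar height:** before release the tool was at 122.5 mm, against 123.2 mm when I first gripped the level bar, so the bar is lying flat. I had no way to measure this again after letting go.
- **Forces:** the wrist force was about 1.4 N before release and close to zero after. The highest reading I saw after any move was about 1.8 N.
- **Loose items:** the tape roll, heat sink and flux tin appear unmoved in the last picture. Only part of the spool is in view, and nothing touched it.

**What disagreed:**
- The top camera placed the knob and peg 1 to 4 mm away from where the wrist camera did, so I relied on the wrist view for the final alignment.
- The door was already about 0.06 rad open at the start.
- My first two move calls were refused as invalid because their rows left out some values. They moved nothing.

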